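# Load a cut plate into the rack tray with a flat lifter

### The job

The freshly cut tread plate on the outfeed stand is too sharp to touch: first pull the rack's tray fully out by its handle, then slide the flat lifter under the plate, lift it off the stand and set it down flat on the tray's two bars, in the middle and square to the tray. Draw the lifter out and lay it flat on the bench again, leaving the tray out; only the lifter may touch the plate, and leave everything else on the bench where it is.

Things in the scene. Friction and masses are not known exactly. Their poses are not given: they have to be found in the camera images.
- lifter: flat lifter (long-handled spatula). +x points from handle to blade tip; origin on the underside, below mid-handle. Black handle x -67..+70 mm, straight grip part x -57..+57, 20 mm wide, 14 to 38 mm above the underside. Neck 24 wide, 4 thick, x 65..110. Steel blade 60 wide, 3 thick, level with the underside, x 105..205 (middle 155). About 0.2 kg. Starts lying flat on the bench
- blank: freshly cut aluminium tread plate, 110 mm (x) by 120 mm (y), 4 mm thick, about 0.13 kg; origin at the centre of its underside. It starts lying across the two bars of the stand, its x within about 3 degrees of the stand's x
- stand_rest (a point): point midway between the tops of the fixed outfeed stand's two round bars, 80 mm above the bench; axes of the stand. Bars along x at y = +-50 mm, 14 mm thick, 86 mm free between them, from the open entry end (x = -80) to the end stop (x = +82, 16 mm higher than the bars). Side rails at y = +-73 stand 8 mm above the bars. Between the bars all is free down to 8 mm above the bench
- tray_rest (a point): resting place: midway between the tops of the tray's two round bars, 80 mm above the bench; moves with the tray, which slides out to -x. Bars along x (-88..+105 mm) at y = +-50, 14 mm thick, 86 mm free between. Side walls at y = +-78 stand 8 mm above the bars. Front panel at x = -88: top 30 mm below this point. Tray fully out: the rack (up to 155 mm tall) begins at x = +105
- tray_handle (a point): middle of the tray's horizontal round handle bar, 10 mm thick, 90 mm long along y, 40 mm above the bench; axes as tray_rest. 51 mm free between the bar and the tray front, and nothing above it
- tray (a joint): how far the tray is pulled out of the rack, m: 0 shut, 0.17 fully out; stays where left
- brush: hand brush, grey bristles under a wooden block, 150 x 36 x 28 mm; origin under its middle, handle to -x. It and the lifter may have changed places. Not needed, leave it
- tape: grey tape measure standing on edge, 65 x 30 x 60 mm, origin at the centre of its underside; leave alone
- spray: upright white bottle, 56 mm across, 170 mm tall, origin at the centre of its foot; leave alone
- tube_stub: upright offcut of aluminium square tube, 50 x 50 x 110 mm tall, origin at the centre of its foot; leave alone
- angle_piece: lying offcut of aluminium angle, 130 x 40 x 40 mm, origin at the centre of its underside; leave alone
- channel_piece: lying offcut of aluminium channel, 110 x 40 x 30 mm, origin at the centre of its underside; leave alone
- can: upright metal can, 66 mm across, 100 mm tall, origin at the centre of its foot; leave alone
Things that resemble listed ones, but are neither listed nor needed, are in the scene too. Of the things shaped like the blank, the aluminium one is meant.

How it is judged (in metres and radians):
On the way, in this order (a step that is already met when the one before it is completed fails the run):
1. the tray is pulled out (over 145 mm of its 170 mm) (value of joint tray above 0.145 m), for 0.2 s.
2. the plate is lifted clear of the stand on the lifter's blade (15 mm or more above the bars), roughly level (height (world z) of blank above 0.095 m and contact force between blank and lifter above 0.2 N and contact force between blank and stand below 0.05 N and angle between blank's own z axis and vertical below 0.35 rad), for 0.2 s.
3. the plate lies on the tray's bars, in place, with the lifter no longer touching it (z of blank in the frame of tray_rest between -0.004 and 0.004 m and x of blank in the frame of tray_rest between -0.03 and 0.03 m and y of blank in the frame of tray_rest between -0.015 and 0.015 m and angle between blank's own z axis and vertical below 0.05 rad and contact force between blank and lifter below 0.05 N and value of joint tray above 0.145 m), for 0.2 s.
At the end, for the whole second after the job is handed in: Tray out over 145 mm; plate at rest on its bars: height within 4 mm, tilt under 0.05 rad, centre within 30 mm (x) and 15 mm (y) of tray_rest, square within 0.15 rad, clear of the lifter; lifter lies flat on the bench (underside within 6 mm, tilt under 0.06 rad), at rest (all of step 3 and angle between the x axis of blank and the x axis of tray_rest, either way round below 0.15 rad and linear speed of each of blank, lifter below 0.02 m/s and height (world z) of lifter below 0.006 m and angle between lifter's own z axis and vertical below 0.06 rad); the robot touches nothing.
It fails at once if the robot itself touches the plate (contact force between blank and the fingers above 0.5 N or contact force between blank and the arm above 0.5 N).
It fails at once if the plate is dropped off the stand, the lifter or the tray (height (world z) of blank below 0.065 m).
It fails at once if a bystander is shifted over 30 mm or tipped over (distance of any of brush, tape, spray, tube_stub, angle_piece, channel_piece, can from where it was at the start of the episode above 0.03 m or angle between any of brush, tape, spray, tube_stub, angle_piece, channel_piece, can's own z axis and vertical above 0.5 rad).
It also fails if it takes over 72 s, if anything falls off the work surface, if the arm or the gripper's body presses on something with over 40 N, if the wrist force passes 120 N, or if a joint passes its speed limit or range.

### The arm

A 6-joint arm with a two-finger parallel gripper is mounted at the origin on the work surface. World frame = base frame: x ahead of the robot, y to its left, z up, the work surface at z = 0. Lengths are in m, angles in degrees, forces in N, time in s.
With the tool pointing down it reaches from about 0.375 to 0.9 m from the base axis. Payload 3.1 kg.
Tool frame: the origin (TCP) lies midway between the tips of the shut fingers; the grasp point (between the pads) lies 19 mm behind it; z points along the fingers, y is the line along which they close (so a half turn about z gives the same grasp; the last joint's range is limited). The gripper opens to 87 mm and grips with 3 to 60 N. Pads are 19 mm wide; open, the fingers measure 117 mm over their backs; the gripper's body (75 mm by 190 mm) begins 51 mm behind the grasp point.
Start: joints at [60.991, 30.224, 82.088, -0, 67.689, -10.227], TCP at [0.201, 0.592, 0.223] pointing down, gripper open.
Joint ranges: [-176.69, 176.69], [-43.24, 126.21], [12.49, 139.97], [-82, 262], [0, 151.66], [-163.58, 163.58]. Speed limits (degrees/s): [159.86, 159.86, 180, 180, 180, 180].

### API

Orientations are given as a 3x3 rotation matrix whose columns are the frame's x, y, z axes.
In Python, from rig import read_state, capture, camera_info, hand_in gives the robot as it stands.
- The arm moves only by the tool drive_tool, never from a script. Its argument "motion" is a list of rows, each a list of 2 entries, a list of its own where there are three numbers: the shift along the tool's x, y, z in mm, then the turn, a rotation vector about the tool's x, y, z in rad. A call has 1 to 5 rows; each row shifts and turns the commanded pose from where the row before left it, along the tool's axes as they then stand; what a row does not reach is not made up. A row lasts 1/10 s, in which the tool goes at most 50 mm and 8.59 degrees, less where a joint would pass 70% of its speed; a pose out of reach is approached as far as the arm can. A call is refused whole if a number of a shift passes 50 or a number of a turn 0.15, either way. A call with a gripper value outside its range is refused whole. "gripper" is the opening, from 0 (shut) to 1 (fully open), set as the call begins (left out, the last holds). The fingers move at their own pace and stop on an object; the grip force is fixed at half the most. Time passes only in rows, so rows that do not move let the fingers close. It gives the time, the measured TCP pose, the force, the opening and the grip force at its end, in the units of the state.
- read_state(): the state, without advancing time (a new reading comes with each control period).
- capture(name): name is "scene" or "top"; returns the picture (420x560x3 uint8, red, green, blue); there is no depth.
- camera_info(name): a dict with "fovy" (degrees; the focal length in pixels is half the picture's height over the tangent of half this angle, whatever the lens; pixels are square), "cx", "cy" (the principal point, pixels), "k1" (the pictures are not rectified: a ray, as slopes to the right and down, at radius r is drawn at 1 + k1 r^2 times it, then the intrinsics apply), "xyz" and "orientation" of the camera in the world. Camera axes: x right, y down, z forward; pixel columns grow to the right and rows downward; lengths in m; the calibration is good to about 2 mm. A picture is of the moment at which its call begins. camera_info takes no time and is no camera call.
- hand_in(): hands the job in; it is judged then, once.
The state is a dict: "time_s": time; "joint_positions": joint angles; "qvel": joint speeds; "tau": joint torques, N m; "position": TCP position; "tcp_rot": TCP orientation; "force": force on the tool from outside, world axes, zero at the start; "moment": the same for the moment, N m; "opening": opening from 0.0 (shut) to 1.0 (fully open); "grasp_force": force on a finger pad.
Only numpy, scipy, OpenCV 4.12 (cv2) and the standard library are available. Lean on these libraries where they do the work, as an engineer would, in place of code of your own. Each camera call takes 0.05 s, during which the arm holds its last target. There are 200 camera calls.

## Working session

There is one attempt and no reset: what is moved stays moved. The work goes in short steps, Python scripts to look and compute and a tool call to move; the robot and the scene stay as the last step left them, time stands still between calls to the robot, and variables do not carry over. Pictures are saved under pics/ and viewed, at most 10 in all, crops included, and the job is handed in when it is done.

Besides the shell and the picture viewer there is one more tool, called by a JSON object that holds its "name" and its "arguments", one argument or row to a line. drive_tool: Moves the arm, as the interface text tells. Its arguments: {"type":"object","properties":{"motion":{"type":"array","items":{"type":"array"}},"gripper":{"type":"number"}},"required":["motion"]}

```bash
mkdir -p pics; ls
python3 - <<'E'
from rig import *
import cv2
for n in("scene","top"):
    print(camera_info(n)); cv2.imwrite(f"pics/{n}0.png",cv2.resize(capture(n)[:,:,::-1],(800,600),interpolation=cv2.INTER_CUBIC))
print(read_state())
E
```

```text
pics
{'fovy': 54.78089212382707, 'cx': 278.3104095318354, 'cy': 211.9494438526597, 'k1': -0.0887882026566106, 'xyz': array([ 1.14210209, -0.53456542,  1.07306461]), 'orientation': array([[ 0.674081  ,  0.54877393, -0.49443096],
       [ 0.73849498, -0.48664997,  0.46668724],
       [ 0.01549097, -0.67971978, -0.73330829]])}
{'fovy': 54.5952202155196, 'cx': 282.1994849440159, 'cy': 211.3271900204271, 'k1': 0.0033620483976889923, 'xyz': array([0.40122158, 0.09756761, 1.13432814]), 'orientation': array([[-1.37922915e-02, -9.98154463e-01,  5.91391610e-02],
       [-9.99904353e-01,  1.38289741e-02,  2.11025560e-04],
       [-1.02847003e-03, -5.91305940e-02, -9.98249726e-01]])}
{'time_s': 0.1, 'joint_positions': array([ 6.09899113e+01,  3.02720929e+01,  8.21487059e+01,  6.36655352e-04,
        6.76906844e+01, -1.02303923e+01]), 'qvel': array([-0.03367032, -0.06262021, -0.19397852,  0.0599521 , -0.02475866,
       -0.04253875]), 'tau': array([-1.90813425e-04, -4.40987456e+01, -1.77150929e+01,  6.34915754e-02,
        5.33531466e-02, -5.40097017e-05]), 'position': array([0.20088202, 0.59113993, 0.22168797]), 'tcp_rot': array([[-9.46761869e-01,  3.21933308e-01, -9.52607754e-04],
       [ 3.21934521e-01,  9.46760416e-01, -1.69663900e-03],
       [ 3.55686708e-04, -1.91299043e-03, -9.99998107e-01]]), 'force': array([-0.92373882, -0.58180013,  0.21355089]), 'moment': array([-0.05384753,  0.00546367, -0.02698617]), 'grasp_force': 0.0, 'opening': 1.0039495134481502}
```

View pics/scene0.png

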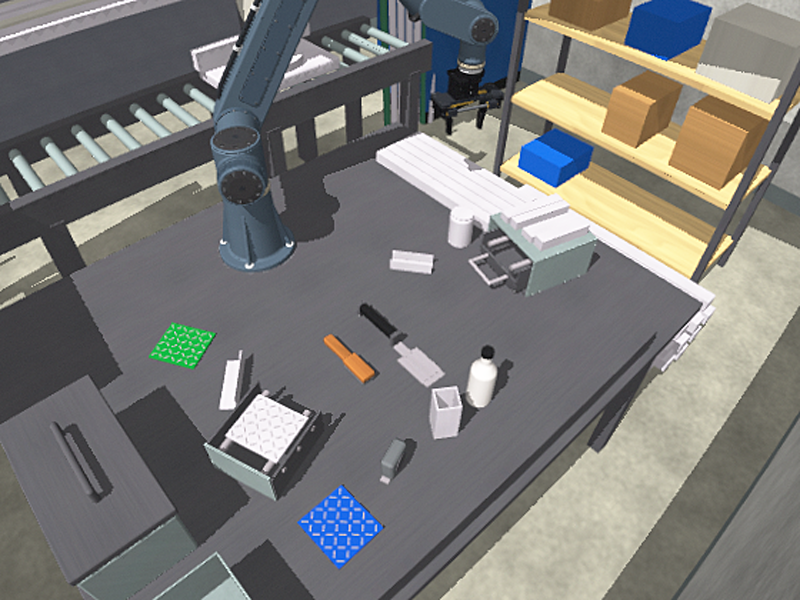

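View pics/top0.png

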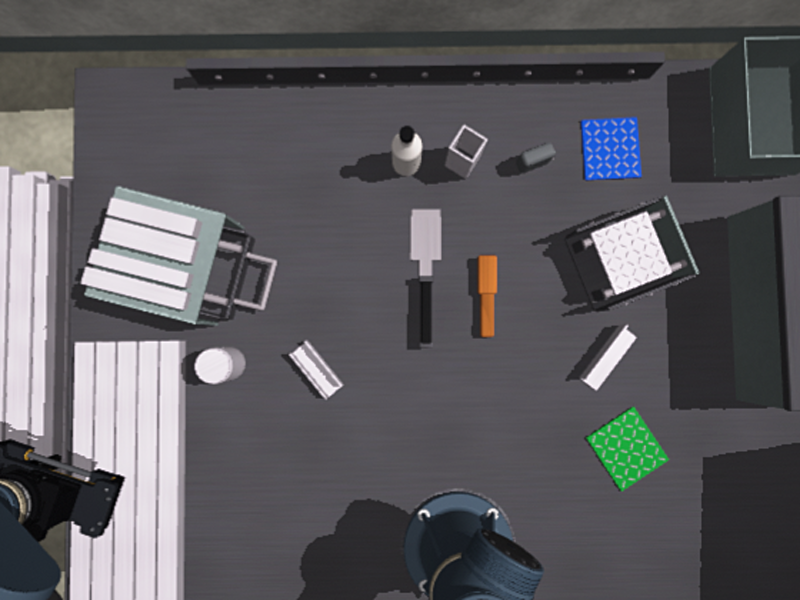

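The scene view shows the rack at about (545,240), the stand with the aluminium plate at (265,425) and the lifter at (400,345). In the top view (up = +x, left = +y), the plate is at (632,252), the tray handle at (268,280) and the lifter runs from (425,345) to (425,210). The stand opens towards +y, and the tray pulls out towards -y. Next I'll make metric warps.

```bash
cat > h.py <<'E'
import numpy as np, cv2, math
from rig import *
from scipy.spatial.transform import Rotation as R
def proj(n,P):
    c=camera_info(n); P=np.atleast_2d(P).astype(float); q=(P-c["xyz"])@c["orientation"]; s=q[:,:2]/q[:,2:]
    f=210/math.tan(math.radians(c["fovy"]/2)); s=s*(1+c["k1"]*(s**2).sum(1,keepdims=True)); return s*f+[c["cx"],c["cy"]]
def warp(img,n,x0,y0,z,w,h,s=2.,rot=False):
    """metric picture centred on (x0,y0) at height z; rot False: right=-y, up=+x; rot True: right=+x, up=+y"""
    u,v=np.meshgrid((np.arange(w)-w/2)/s/1000,(np.arange(h)-h/2)/s/1000)
    X,Y=(x0+u,y0-v) if rot else (x0-v,y0-u)
    m=proj(n,np.c_[X.ravel(),Y.ravel(),np.full(X.size,z)]).astype(np.float32).reshape(h,w,2)
    return cv2.remap(img,m,None,cv2.INTER_CUBIC)
def plan(target,yaw,pitch=0,step=40,turn=8):
    """rows from the measured pose to a tool-down pose: tool x at yaw deg; pitch deg about tool y"""
    s=read_state(); p=s["position"]; A=R.from_matrix(s["tcp_rot"])
    c,n=math.cos(math.radians(yaw)),math.sin(math.radians(yaw))
    B=R.from_matrix(np.array([[c,n,0],[n,-c,0],[0,0,-1]]))*R.from_euler("y",pitch,degrees=True)
    rv=(A.inv()*B).as_rotvec(); d=np.array(target)-p
    k=max(1,math.ceil(max(np.linalg.norm(d)*1000/step,np.degrees(np.linalg.norm(rv))/turn)))
    print("pos",(p*1000).round(1),"d",(d*1000).round(1),"rows",k,"turn",(rv/k).round(4))
    r=(rv/k).round(3); C=A; out=[]; q=p.copy()
    for i in range(k):
        t=C.inv().apply(p+d*(i+1)/k-q)*1000; t=np.round(t,1); q=q+C.apply(t)/1000
        C=C*R.from_rotvec(r); out.append([t.tolist(),r.tolist()])
    for i in range(0,k,5): print(str(out[i:i+5]).replace(" ",""))
E
python3 - <<'E'
from h import *
im=capture("top")[:,:,::-1].copy()
a=warp(im,"top",.555,-.315,.084,400,400); b=warp(im,"top",.515,.37,.04,400,400)
c=warp(im,"top",.5,.09,.003,800,200,2,True)
cv2.imwrite("pics/w1.png",np.vstack([np.hstack([a,b]),c]))
E
```

```text
(no output)
```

View pics/w1.png

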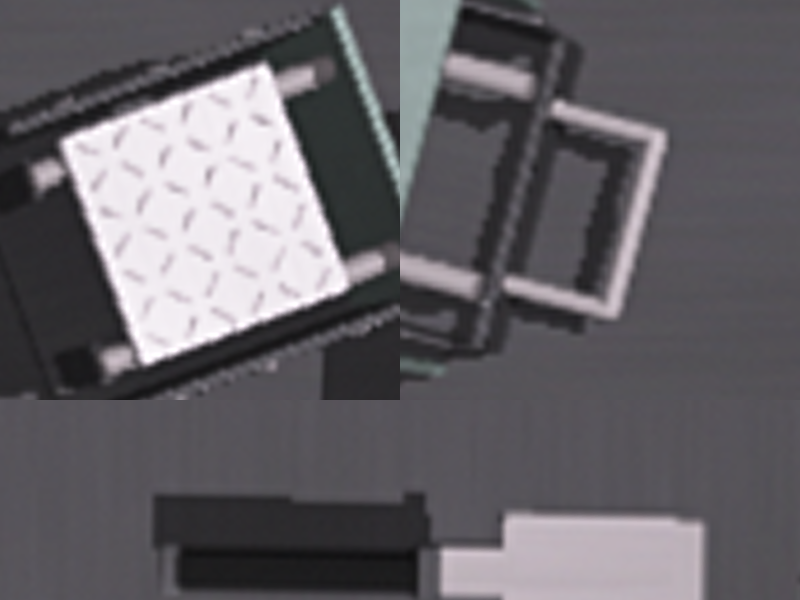

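The warp gives a plate of 111 x 119 mm (matches the given size) centred near (0.5485,-0.317), stand yaw about -70°. The handle bar middle is near (0.5035,0.354), tray yaw about 75.7°. The lifter origin is near (0.4465,0.056). I'll check the lifter yaw, the can and the handle with both cameras.

Run:
```python
from h import *
im=capture("top"); sc=capture("scene")
w=warp(im,"top",.5,.06,.003,800,240,2,True); g=w.min(2)
for lo,hi in((510,695),(445,498)):
    m=np.zeros_like(g); m[:,lo:hi]=(g[:,lo:hi]>135)*255
    cs=max(cv2.findContours(m,0,2)[0],key=cv2.contourArea); 
    cols=np.arange(lo+3,hi-3); cen=[np.mean(np.nonzero(m[:,c])[0]) for c in cols]; wd=np.mean([np.count_nonzero(m[:,c]) for c in cols])
    k=np.polyfit(cols,cen,1); print("slope deg",-np.degrees(np.arctan(k[0])),"y mid",.06-(np.polyval(k,cols.mean())-120)/2000,"x",.5+(cols.mean()-400)/2000,"w",wd/2)
row=g[int(cen[0])]; print("white cols",np.nonzero(row>135)[0][[0,-1]])
a=warp(im,"top",.42,.42,.1,300,240); 
# scene camera: overlay predictions
tx=np.array([math.sin(math.radians(14.3)),math.cos(math.radians(14.3)),0]);ty=np.array([-tx[1],tx[0],0]); H=np.array([.5035,.354,.04])
v=sc[:,:,::-1].copy(); v=cv2.resize(v,None,fx=4,fy=4,interpolation=cv2.INTER_CUBIC)
def dot(P,c):
    q=proj("scene",P)[0]*4; cv2.circle(v,(int(q[0]+2),int(q[1]+2)),4,c,1)
for t in(-.045,0,.045): dot(H+t*ty,(0,0,255))
px=np.array([.342,-.940,0]);py=np.array([.94,.342,0])
for i in(-.055,.055):
    for j in(-.06,.06): dot(np.array([.5485,-.317,.084])+i*px+j*py,(0,0,255))
s=v[1050:1450,560:960]; r=v[500:900,1220:1620]; 
cv2.imwrite("pics/w2.png",np.vstack([np.hstack([r[:350],s[:350]]),np.hstack([a,np.zeros((240,500,3),np.uint8)])]))
```

```text
slope deg -0.9642494461312582 y mid 0.05241480446927372 x 0.601 w 58.93854748603352
slope deg -0.831419474302213 y mid 0.053962765957446805 x 0.5355 w 23.70212765957447
white cols [441 702]
```

View pics/w2.png

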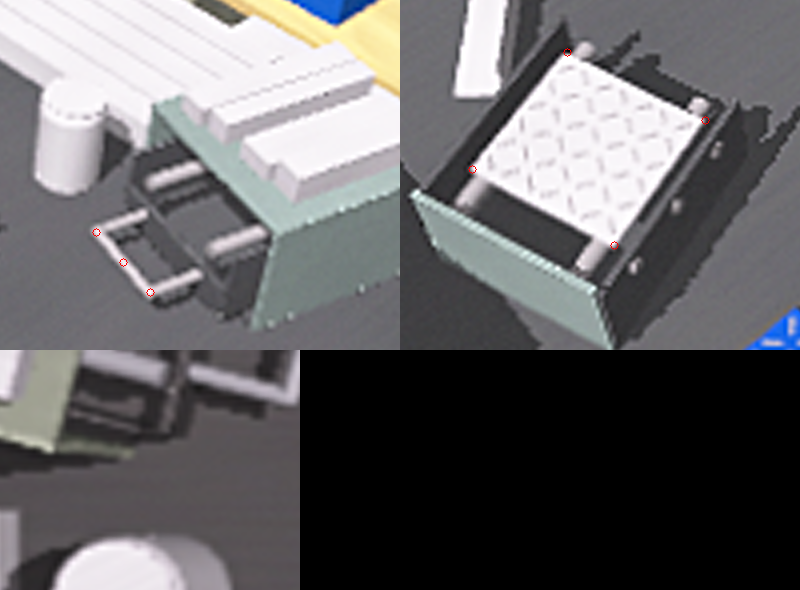

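Both cameras agree on the handle and the plate. The can is at about (0.353,0.434), well clear. I'll plan the approach to the hook point behind the handle bar.

```bash
python3 -c "
from h import *
plan((.509,.3755,.2),75.7)"
```

```text
pos [201.  591.4 222.1] d [ 308.  -215.9  -22.1] rows 11 turn [-1.000e-04  1.000e-04  1.357e-01]
[[[-32.8,-9.6,2.0],[-0.0,0.0,0.136]],[[-33.8,-5.0,2.0],[-0.0,0.0,0.136]],[[-34.2,-0.4,2.0],[-0.0,0.0,0.136]],[[-34.0,4.3,2.0],[-0.0,0.0,0.136]],[[-33.0,8.8,2.1],[-0.0,0.0,0.136]]]
[[[-31.6,13.2,2.0],[-0.0,0.0,0.136]],[[-29.4,17.3,2.0],[-0.0,0.0,0.136]],[[-26.9,21.2,2.0],[-0.0,0.0,0.136]],[[-23.7,24.6,2.0],[-0.0,0.0,0.136]],[[-20.1,27.7,2.0],[-0.0,0.0,0.136]]]
[[[-16.3,30.1,2.0],[-0.0,0.0,0.136]]]
```

{"name": "drive_tool", "arguments": {
  "motion": [
    [[-32.8, -9.6, 2], [0, 0, 0.136]],
    [[-33.8, -5, 2], [0, 0, 0.136]],
    [[-34.2, -0.4, 2], [0, 0, 0.136]],
    [[-34, 4.3, 2], [0, 0, 0.136]],
    [[-33, 8.8, 2], [0, 0, 0.136]]
  ],
  "gripper": 0
}}

```text
time_s: 0.75
position: [0.3421, 0.4927, 0.2124]
tcp_rot: [[-0.529, 0.849, -0.0], [0.849, 0.529, -0.0], [-0.0, -0.0, -1.0]]
force: [0.2, -0.1, 0.0]
opening: 0.63
grasp_force: 0.0
```

{"name": "drive_tool", "arguments": {
  "motion": [
    [[-31.6, 13.2, 2], [0, 0, 0.136]],
    [[-29.4, 17.3, 2], [0, 0, 0.136]],
    [[-26.9, 21.2, 2], [0, 0, 0.136]],
    [[-23.7, 24.6, 2], [0, 0, 0.136]],
    [[-20.1, 27.7, 2], [0, 0, 0.136]]
  ]
}}

```text
time_s: 1.25
position: [0.4822, 0.3945, 0.2024]
tcp_rot: [[0.122, 0.992, -0.0], [0.992, -0.122, -0.0], [-0.0, -0.0, -1.0]]
force: [0.1, -0.1, 0.3]
opening: 0.171
grasp_force: 0.0
```

{"name": "drive_tool", "arguments": {
  "motion": [
    [[-16.3, 30.1, 2], [0, 0, 0.136]],
    [[0, 0, 0], [0, 0, 0]],
    [[0, 0, 0], [0, 0, 0]]
  ]
}}

```text
time_s: 1.55
position: [0.5095, 0.3751, 0.2002]
tcp_rot: [[0.251, 0.968, -0.001], [0.968, -0.251, -0.0], [-0.0, -0.001, -1.0]]
force: [0.1, -0.3, 0.0]
opening: 0.01
grasp_force: 0.0
```

```bash
python3 -c "
from h import *
plan((.509,.3755,.028),75.7)"
```

```text
pos [509.5 375.1 200.2] d [  -0.5    0.4 -172.2] rows 5 turn [-0.0002  0.0001 -0.0009]
[[[0.1,-0.1,34.4],[-0.0,0.0,-0.001]],[[0.0,-0.0,34.5],[-0.0,0.0,-0.001]],[[0.1,-0.1,34.4],[-0.0,0.0,-0.001]],[[0.0,-0.1,34.4],[-0.0,0.0,-0.001]],[[0.1,-0.0,34.5],[-0.0,0.0,-0.001]]]
```

{"name": "drive_tool", "arguments": {
  "motion": [
    [[0, 0, 43], [0, 0, 0]],
    [[0, 0, 43], [0, 0, 0]],
    [[0, 0, 43], [0, 0, 0]],
    [[0, 0, 43], [0, 0, 0]],
    [[0, 0, 0], [0, 0, 0]]
  ]
}}

```text
time_s: 2.05
position: [0.5029, 0.3742, 0.0223]
tcp_rot: [[0.248, 0.969, -0.013], [0.969, -0.248, -0.006], [-0.01, -0.011, -1.0]]
force: [-0.7, -1.4, 0.1]
opening: 0.005
grasp_force: 0.0
```

{"name": "drive_tool", "arguments": {
  "motion": [
    [[-5, 0, 0], [0, 0, 0]],
    [[-5, 0, 0], [0, 0, 0]],
    [[-8, 0, 0], [0, 0, 0]],
    [[-10, 0, 0], [0, 0, 0]],
    [[-10, 0, 0], [0, 0, 0]]
  ]
}}

```text
time_s: 2.55
position: [0.5008, 0.3387, 0.0305]
tcp_rot: [[0.25, 0.968, 0.004], [0.968, -0.25, 0.002], [0.002, 0.003, -1.0]]
force: [1.2, 2.3, 1.6]
opening: 0.003
grasp_force: 0.9
```

{"name": "drive_tool", "arguments": {
  "motion": [
    [[-20, 0, 0], [0, 0, 0]],
    [[-20, 0, 0], [0, 0, 0]],
    [[-20, 0, 0], [0, 0, 0]],
    [[-20, 0, 0], [0, 0, 0]],
    [[-20, 0, 0], [0, 0, 0]]
  ]
}}

```text
time_s: 3.05
position: [0.4747, 0.2409, 0.0295]
tcp_rot: [[0.251, 0.968, 0.001], [0.968, -0.251, 0.0], [0.001, 0.001, -1.0]]
force: [0.9, 3.2, 0.5]
opening: 0.008
grasp_force: 1.1
```

{"name": "drive_tool", "arguments": {
  "motion": [
    [[-14, 0, 0], [0, 0, 0]],
    [[-10, 0, 0], [0, 0, 0]],
    [[-6, 0, 0], [0, 0, 0]],
    [[-4, 0, 0], [0, 0, 0]],
    [[-3, 0, 0], [0, 0, 0]]
  ]
}}

```text
time_s: 3.55
position: [0.4659, 0.2072, 0.0286]
tcp_rot: [[0.252, 0.968, 0.001], [0.968, -0.252, 0.002], [0.002, 0.001, -1.0]]
force: [-1.2, 12.5, 0.8]
opening: 0.005
grasp_force: 6.3
```

{"name": "drive_tool", "arguments": {
  "motion": [
    [[-3, 0, 0], [0, 0, 0]],
    [[0, 0, 0], [0, 0, 0]],
    [[10, 0, 0], [0, 0, 0]],
    [[6, 0, 0], [0, 0, 0]],
    [[0, 0, -20], [0, 0, 0]]
  ]
}}

```text
time_s: 4.05
position: [0.4675, 0.2192, 0.0469]
tcp_rot: [[0.249, 0.969, -0.004], [0.969, -0.249, -0.002], [-0.002, -0.004, -1.0]]
force: [0.4, 0.2, 0.3]
opening: 0.007
grasp_force: 0.0
```

{"name": "drive_tool", "arguments": {
  "motion": [
    [[0, 0, -40], [0, 0, 0]],
    [[0, 0, -40], [0, 0, 0]],
    [[0, 0, -40], [0, 0, 0]],
    [[0, 0, -40], [0, 0, 0]],
    [[0, 0, 0], [0, 0, 0]]
  ],
  "gripper": 1
}}

```text
time_s: 4.55
position: [0.4724, 0.2198, 0.2139]
tcp_rot: [[0.25, 0.968, 0.012], [0.968, -0.25, 0.002], [0.005, 0.011, -1.0]]
force: [0.5, 0.5, 0.5]
opening: 0.375
grasp_force: 0.0
```

```bash
python3 -c "
from h import *
plan((.488,.0546,.12),-1.2)"
```

```text
pos [472.4 219.8 213.9] d [  15.6 -165.2  -93.9] rows 10 turn [ 0.0006 -0.0012  0.1339]
[[[-15.7,5.5,9.4],[0.001,-0.001,0.134]],[[-14.7,7.6,9.4],[0.001,-0.001,0.134]],[[-13.6,9.5,9.3],[0.001,-0.001,0.134]],[[-12.2,11.2,9.4],[0.001,-0.001,0.134]],[[-10.6,12.8,9.4],[0.001,-0.001,0.134]]]
[[[-8.8,14.1,9.4],[0.001,-0.001,0.134]],[[-6.8,15.1,9.4],[0.001,-0.001,0.134]],[[-4.7,15.9,9.4],[0.001,-0.001,0.134]],[[-2.5,16.5,9.3],[0.001,-0.001,0.134]],[[-0.3,16.6,9.4],[0.001,-0.001,0.134]]]
```

{"name": "drive_tool", "arguments": {
  "motion": [
    [[-15.7, 5.5, 9.4], [0, 0, 0.134]],
    [[-14.7, 7.6, 9.4], [0, 0, 0.134]],
    [[-13.6, 9.5, 9.4], [0, 0, 0.134]],
    [[-12.2, 11.2, 9.4], [0, 0, 0.134]],
    [[-10.6, 12.8, 9.4], [0, 0, 0.134]]
  ]
}}

```text
time_s: 5.05
position: [0.4753, 0.1355, 0.1604]
tcp_rot: [[0.8, 0.6, -0.002], [0.6, -0.8, -0.001], [-0.002, -0.0, -1.0]]
force: [0.0, -0.0, -0.2]
opening: 0.833
grasp_force: 0.0
```

{"name": "drive_tool", "arguments": {
  "motion": [
    [[-8.8, 14.1, 9.4], [0, 0, 0.134]],
    [[-6.8, 15.1, 9.4], [0, 0, 0.134]],
    [[-4.7, 15.9, 9.4], [0, 0, 0.134]],
    [[-2.5, 16.5, 9.4], [0, 0, 0.134]],
    [[0, 16.6, 9.4], [0, 0, 0.134]]
  ]
}}

```text
time_s: 5.55
position: [0.4833, 0.0529, 0.1134]
tcp_rot: [[1.0, -0.027, -0.002], [-0.027, -1.0, -0.0], [-0.002, 0.0, -1.0]]
force: [0.8, -1.1, -0.8]
opening: 0.999
grasp_force: 0.0
```

{"name": "drive_tool", "arguments": {
  "motion": [
    [[0, 0, 0], [0, 0, 0]],
    [[0, 0, 0], [0, 0, 0]]
  ]
}}

```text
time_s: 5.75
position: [0.4834, 0.0536, 0.1139]
tcp_rot: [[1.0, -0.02, -0.002], [-0.02, -1.0, 0.0], [-0.002, -0.0, -1.0]]
force: [0.6, -0.2, 0.7]
opening: 1.002
grasp_force: 0.0
```

Run:
```python
from h import *
plan((.488,.0546,.009),-1.2)
im=capture("top")[:,:,::-1].copy(); sc=capture("scene")[:,:,::-1].copy()
b=warp(im,"top",.49,.31,.08,440,400)
cv2.imwrite("pics/w3.png",np.hstack([b,cv2.resize(sc[150:310,330:474],(360,400),interpolation=cv2.INTER_CUBIC)]))
```

```text
pos [483.4  53.6 113.9] d [   4.6    1.  -104.9] rows 3 turn [-0.      0.0007  0.0002]
[[[1.6,-0.4,35.0],[-0.0,0.001,0.0]],[[1.6,-0.3,35.0],[-0.0,0.001,0.0]],[[1.5,-0.4,34.9],[-0.0,0.001,0.0]]]
```

View pics/w3.png

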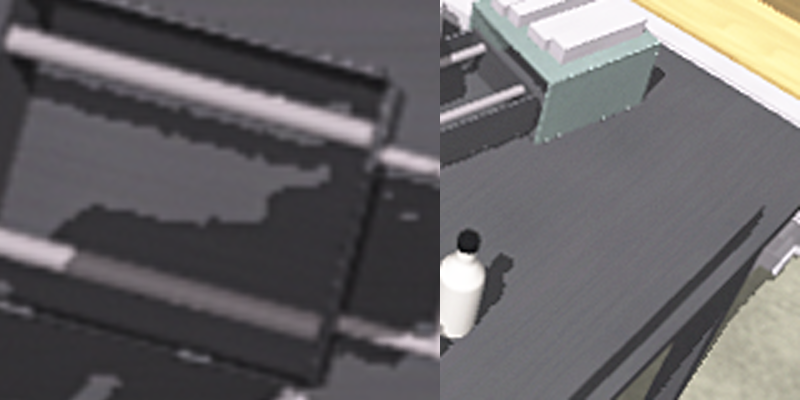

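The tray is fully out. Its bars run (10,40)-(375,132) and (0,243)-(325,327), which gives tray_rest ≈ (0.497,0.329) and yaw 75.7°; the handle-based estimate agrees. Next, descend and grasp the lifter.

{"name": "drive_tool", "arguments": {
  "motion": [
    [[1.6, -0.4, 35], [0, 0, 0]],
    [[1.6, -0.3, 35], [0, 0, 0]],
    [[1.4, -0.3, 25], [0, 0, 0]],
    [[0, 0, 8], [0, 0, 0]],
    [[0, 0, 0], [0, 0, 0]]
  ]
}}

```text
time_s: 6.35
position: [0.488, 0.0552, 0.011]
tcp_rot: [[1.0, -0.02, -0.002], [-0.02, -1.0, 0.0], [-0.002, -0.0, -1.0]]
force: [0.8, 0.1, -0.5]
opening: 1.002
grasp_force: 0.0
```

{"name": "drive_tool", "arguments": {
  "motion": [
    [[0, 0, 0], [0, 0, 0]],
    [[0, 0, 0], [0, 0, 0]],
    [[0, 0, 0], [0, 0, 0]],
    [[0, 0, 0], [0, 0, 0]],
    [[0, 0, 0], [0, 0, 0]]
  ],
  "gripper": 0
}}

```text
time_s: 6.85
position: [0.4889, 0.0544, 0.0121]
tcp_rot: [[1.0, -0.022, 0.001], [-0.022, -1.0, -0.0], [0.001, 0.0, -1.0]]
force: [0.2, 0.8, -0.5]
opening: 0.635
grasp_force: 0.0
```

{"name": "drive_tool", "arguments": {
  "motion": [
    [[0, 0, 0], [0, 0, 0]],
    [[0, 0, 0], [0, 0, 0]],
    [[0, 0, 0], [0, 0, 0]],
    [[0, 0, 0], [0, 0, 0]],
    [[0, 0, 0], [0, 0, 0]]
  ]
}}

```text
time_s: 7.35
position: [0.4885, 0.0545, 0.0115]
tcp_rot: [[1.0, -0.022, -0.0], [-0.022, -1.0, -0.0], [-0.0, 0.0, -1.0]]
force: [0.4, -0.2, -0.7]
opening: 0.229
grasp_force: 30.0
```

{"name": "drive_tool", "arguments": {
  "motion": [
    [[0, 0, -10], [0, 0, 0]],
    [[0, 0, -25], [0, 0, 0]],
    [[0, 0, -30], [0, 0, 0]],
    [[0, 0, -30], [0, 0, 0]],
    [[0, 0, -15], [0, 0, 0]]
  ]
}}

```text
time_s: 7.85
position: [0.4894, 0.0545, 0.1243]
tcp_rot: [[1.0, -0.022, 0.004], [-0.022, -1.0, -0.0], [0.004, 0.0, -1.0]]
force: [0.2, -0.9, -2.1]
opening: 0.233
grasp_force: 30.0
```

```bash
python3 -c "
from h import *
plan((.4535,-.062,.12),-70,turn=6)"
```

```text
pos [489.4  54.5 124.3] d [ -35.9 -116.5   -4.3] rows 12 turn [-0.0002 -0.0003  0.1   ]
[[[-2.8,9.8,0.3],[-0.0,-0.0,0.1]],[[-1.8,10.0,0.4],[-0.0,-0.0,0.1]],[[-0.8,10.1,0.3],[-0.0,-0.0,0.1]],[[0.3,10.1,0.4],[-0.0,-0.0,0.1]],[[1.2,10.1,0.3],[-0.0,-0.0,0.1]]]
[[[2.3,9.9,0.4],[-0.0,-0.0,0.1]],[[3.2,9.7,0.3],[-0.0,-0.0,0.1]],[[4.2,9.2,0.4],[-0.0,-0.0,0.1]],[[5.1,8.8,0.3],[-0.0,-0.0,0.1]],[[5.9,8.3,0.4],[-0.0,-0.0,0.1]]]
[[[6.7,7.6,0.3],[-0.0,-0.0,0.1]],[[7.4,6.9,0.4],[-0.0,-0.0,0.1]]]
```

{"name": "drive_tool", "arguments": {
  "motion": [
    [[-2.8, 9.8, 0.3], [0, 0, 0.1]],
    [[-1.8, 10, 0.4], [0, 0, 0.1]],
    [[-0.8, 10.1, 0.3], [0, 0, 0.1]],
    [[0.3, 10.1, 0.4], [0, 0, 0.1]],
    [[1.2, 10.1, 0.3], [0, 0, 0.1]]
  ]
}}

```text
time_s: 8.35
position: [0.473, 0.0058, 0.1203]
tcp_rot: [[0.865, -0.502, -0.0], [-0.502, -0.865, 0.0], [-0.0, 0.0, -1.0]]
force: [0.3, 0.3, -1.9]
opening: 0.23
grasp_force: 30.0
```

{"name": "drive_tool", "arguments": {
  "motion": [
    [[2.3, 9.9, 0.4], [0, 0, 0.1]],
    [[3.2, 9.7, 0.3], [0, 0, 0.1]],
    [[4.2, 9.2, 0.4], [0, 0, 0.1]],
    [[5.1, 8.8, 0.3], [0, 0, 0.1]],
    [[5.9, 8.3, 0.4], [0, 0, 0.1]]
  ]
}}

```text
time_s: 8.85
position: [0.4581, -0.0428, 0.1185]
tcp_rot: [[0.518, -0.855, -0.0], [-0.855, -0.518, 0.0], [-0.0, 0.0, -1.0]]
force: [-0.4, 0.2, -1.1]
opening: 0.226
grasp_force: 30.0
```

{"name": "drive_tool", "arguments": {
  "motion": [
    [[6.7, 7.6, 0.3], [0, 0, 0.1]],
    [[7.4, 6.9, 0.4], [0, 0, 0.1]],
    [[0, 0, 0], [0, 0, 0]],
    [[0, 0, 0], [0, 0, 0]]
  ]
}}

```text
time_s: 9.25
position: [0.4524, -0.0618, 0.1176]
tcp_rot: [[0.343, -0.939, -0.0], [-0.939, -0.343, 0.0], [-0.0, -0.0, -1.0]]
force: [0.0, 0.8, -2.1]
opening: 0.231
grasp_force: 30.0
```

```bash
python3 -c "
from h import *
plan((.4535,-.062,.078),-70)
im=capture('top')[:,:,::-1].copy(); sc=capture('scene')[:,:,::-1].copy()
b=warp(im,'top',.5,-.2,.08,600,420)
v=cv2.resize(sc,None,fx=3,fy=3,interpolation=cv2.INTER_CUBIC)
cv2.imwrite('pics/w4.png',b);cv2.imwrite('pics/w4s.png',v[650:1150,400:1000])
"
```

```text
pos [452.4 -61.8 117.6] d [  1.1  -0.2 -39.6] rows 1 turn [-0.0001  0.0002  0.0009]
[[[0.6,-0.9,39.6],[-0.0,0.0,0.001]]]
```

View pics/w4s.png

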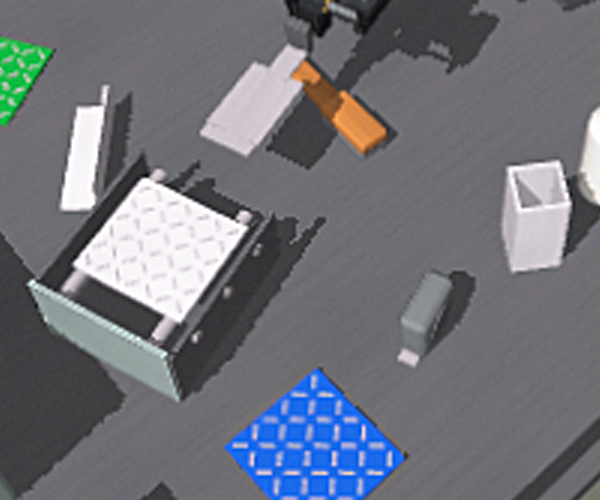

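The blade is in view, level with and in front of the stand opening, with tip corners at crop (200,135) and (247,156). I'll compare them with the prediction.

Run:
```python
from h import *
T=np.array([.4524,-.0618,.1065]);ux=np.array([.343,-.939,0]);uy=np.array([.939,.343,0])
for z in(-.006,0,.006):
  P=[T+ux*.1625+s*.03*uy+[0,0,z+.0015] for s in(1,-1)]+[T+ux*.0625+s*.03*uy+[0,0,z+.0015] for s in(1,-1)]
  print(z,(proj("scene",P)*3-[400,650]+1).round(0).tolist())
im=cv2.imread("pics/w4.png"); g=im.min(2)
# blade in top warp (z=.08): right=-y, up=+x; bright comp. nearest predicted centre
P=T+ux*.1125; c=camera_info("top")["xyz"]; k=(c[2]-.08)/(c[2]-.109); q=c[:2]+(P[:2]-c[:2])*k
u,v=300-(q[1]+.2)*2000,210-(q[0]-.5)*2000; print("pred blade mid px",u,v)
n,l,s,ce=cv2.connectedComponentsWithStats((g>135).astype(np.uint8))
i=l[int(v),int(u)]; m=(l==i).astype(np.uint8); m=cv2.morphologyEx(m,cv2.MORPH_OPEN,np.ones((61,61)) if 0 else cv2.getStructuringElement(2,(71,71)))
print(s[i],cv2.minAreaRect(cv2.findContours(m,0,2)[0][0]))
```

```text
-0.006 [[250.0, 160.0], [198.0, 136.0], [304.0, 88.0], [254.0, 66.0]]
0 [[249.0, 157.0], [198.0, 132.0], [304.0, 84.0], [254.0, 62.0]]
0.006 [[248.0, 153.0], [197.0, 129.0], [303.0, 81.0], [253.0, 59.0]]
pred blade mid px 249.86561190866064 222.9471879233326
[     0      0    600    420 204231] ((299.5, 209.5), (419.0, 599.0), 90.0)
```

Prediction and picture agree within about 1 px, so there's no droop to speak of. Lower and slide in.

{"name": "drive_tool", "arguments": {
  "motion": [
    [[0, 0, 20], [0, 0, 0]],
    [[0, -1, 18], [0, 0, 0]],
    [[0, 0, 0], [0, 0, 0]],
    [[20, 0, 0], [0, 0, 0]],
    [[20, 0, 0], [0, 0, 0]]
  ]
}}

```text
time_s: 9.85
position: [0.4674, -0.0988, 0.0798]
tcp_rot: [[0.344, -0.939, -0.0], [-0.939, -0.344, 0.0], [-0.0, 0.0, -1.0]]
force: [0.5, -0.0, -1.4]
opening: 0.224
grasp_force: 30.0
```

{"name": "drive_tool", "arguments": {
  "motion": [
    [[20, 0, 0], [0, 0, 0]],
    [[20, 0, 0], [0, 0, 0]],
    [[20, 0, 0], [0, 0, 0]],
    [[10, 0, 0], [0, 0, 0]],
    [[0, 0, 0], [0, 0, 0]]
  ]
}}

```text
time_s: 10.35
position: [0.4921, -0.1669, 0.0795]
tcp_rot: [[0.34, -0.94, 0.001], [-0.94, -0.34, -0.001], [0.001, -0.001, -1.0]]
force: [-0.1, -0.1, -1.8]
opening: 0.231
grasp_force: 30.0
```

```bash
python3 -c "
from h import *
plan((.508,-.212,.0796),-70,step=12)
print(read_state()['force'])"
```

```text
pos [ 492.1 -166.9   79.5] d [ 15.9 -45.1   0.1] rows 4 turn [-0.0003 -0.0003 -0.0006]
[[[12.0,0.1,-0.0],[-0.0,-0.0,-0.001]],[[11.9,0.1,-0.0],[-0.0,-0.0,-0.001]],[[12.0,0.1,-0.1],[-0.0,-0.0,-0.001]],[[12.0,0.2,0.0],[-0.0,-0.0,-0.001]]]
[-0.05691182 -0.08624665 -1.80472   ]
```

{"name": "drive_tool", "arguments": {
  "motion": [
    [[12, 0, 0], [0, 0, 0]],
    [[12, 0, 0], [0, 0, 0]],
    [[12, 0, 0], [0, 0, 0]],
    [[12, 0, 0], [0, 0, 0]],
    [[0, 0, 0], [0, 0, 0]]
  ]
}}

```text
time_s: 10.85
position: [0.509, -0.2124, 0.0796]
tcp_rot: [[0.34, -0.94, 0.002], [-0.94, -0.34, -0.002], [0.003, -0.002, -1.0]]
force: [0.0, -0.1, -1.9]
opening: 0.226
grasp_force: 30.0
```

{"name": "drive_tool", "arguments": {
  "motion": [
    [[0, 0, -3], [0, 0, 0]],
    [[0, 0, -3], [0, 0, 0]],
    [[0, 0, -3], [0, 0, 0]],
    [[0, 0, -3], [0, 0, 0]],
    [[0, 0, -3], [0, 0, 0]]
  ]
}}

```text
time_s: 11.35
position: [0.5072, -0.2095, 0.0946]
tcp_rot: [[0.342, -0.94, -0.001], [-0.94, -0.342, 0.001], [-0.001, 0.0, -1.0]]
force: [0.3, 0.7, -3.0]
opening: 0.226
grasp_force: 30.0
```

{"name": "drive_tool", "arguments": {
  "motion": [
    [[0, 0, -4], [0, 0, 0]],
    [[0, 0, -4], [0, 0, 0]],
    [[0, 0, -4], [0, 0, 0]],
    [[0, 0, -4], [0, 0, 0]],
    [[0, 0, 0], [0, 0, 0]]
  ]
}}

```text
time_s: 11.85
position: [0.5079, -0.2104, 0.1111]
tcp_rot: [[0.342, -0.94, 0.001], [-0.94, -0.342, -0.001], [0.001, -0.001, -1.0]]
force: [0.7, -0.2, -3.0]
opening: 0.224
grasp_force: 30.0
```

```bash
python3 -c "
from h import *
print(read_state()['force'],read_state()['moment'])
sc=capture('scene')[:,:,::-1].copy()
v=cv2.resize(sc,None,fx=4,fy=4,interpolation=cv2.INTER_CUBIC)
cv2.imwrite('pics/w5s.png',v[900:1450,500:1100])
"
```

```text
[ 0.71799012 -0.24797136 -2.99303635] [0.19422325 0.19173655 0.00335509]
```

View pics/w5s.png

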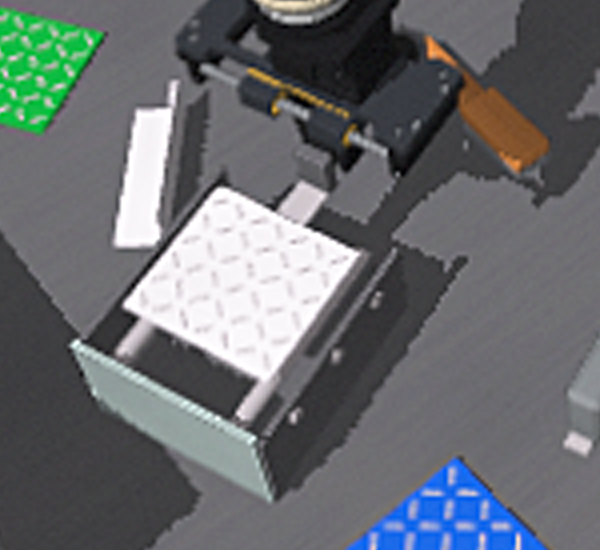

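The plate is lifted on the blade, clear of the bars; the vertical load rose 1.2 N, which matches 0.13 kg. I'll raise it further and check that it's level.

{"name": "drive_tool", "arguments": {
  "motion": [
    [[0, 0, -6], [0, 0, 0]],
    [[0, 0, -10], [0, 0, 0]],
    [[0, 0, -12], [0, 0, 0]],
    [[0, 0, -8], [0, 0, 0]],
    [[0, 0, -4], [0, 0, 0]]
  ]
}}

```text
time_s: 12.4
position: [0.5082, -0.2105, 0.1519]
tcp_rot: [[0.342, -0.94, 0.002], [-0.94, -0.342, -0.001], [0.002, -0.002, -1.0]]
force: [0.3, 0.0, -2.6]
opening: 0.224
grasp_force: 30.0
```

Run:
```python
from h import *
C=np.array([.5485,-.317,.1065]);ux=np.array([.342,-.94,0]);uy=np.array([.94,.342,0])
print((proj("scene",[C+a*.055*ux+b*.06*uy for a,b in((-1,-1),(-1,1),(1,1),(1,-1))])*4+1.5-[500,900]).round())
plan((.451,.143,.15),75.7,turn=5)
```

```text
[[222. 185.]
 [361. 253.]
 [269. 379.]
 [125. 302.]]
pos [ 508.2 -210.5  151.9] d [-57.2 353.5  -1.9] rows 30 turn [ 0.0001 -0.0001 -0.0848]
[[[-11.7,-2.2,0.0],[0.0,-0.0,-0.085]],[[-11.5,-3.3,0.1],[0.0,-0.0,-0.085]],[[-11.2,-4.1,0.0],[0.0,-0.0,-0.085]],[[-10.8,-5.2,0.1],[0.0,-0.0,-0.085]],[[-10.3,-6.0,0.0],[0.0,-0.0,-0.085]]]
[[[-9.8,-6.8,0.1],[0.0,-0.0,-0.085]],[[-9.1,-7.7,-0.0],[0.0,-0.0,-0.085]],[[-8.5,-8.4,0.0],[0.0,-0.0,-0.085]],[[-7.7,-9.1,0.1],[0.0,-0.0,-0.085]],[[-6.9,-9.8,0.0],[0.0,-0.0,-0.085]]]
[[[-6.0,-10.3,0.1],[0.0,-0.0,-0.085]],[[-5.2,-10.7,0.0],[0.0,-0.0,-0.085]],[[-4.2,-11.2,0.1],[0.0,-0.0,-0.085]],[[-3.3,-11.5,-0.0],[0.0,-0.0,-0.085]],[[-2.3,-11.7,0.0],[0.0,-0.0,-0.085]]]
[[[-1.3,-11.8,0.1],[0.0,-0.0,-0.085]],[[-0.2,-12.0,0.0],[0.0,-0.0,-0.085]],[[0.7,-11.9,0.1],[0.0,-0.0,-0.085]],[[1.7,-11.8,0.0],[0.0,-0.0,-0.085]],[[2.8,-11.6,0.1],[0.0,-0.0,-0.085]]]
[[[3.7,-11.4,-0.0],[0.0,-0.0,-0.085]],[[4.7,-10.9,0.0],[0.0,-0.0,-0.085]],[[5.6,-10.6,0.1],[0.0,-0.0,-0.085]],[[6.4,-10.0,0.0],[0.0,-0.0,-0.085]],[[7.3,-9.5,0.1],[0.0,-0.0,-0.085]]]
[[[8.1,-8.8,0.0],[0.0,-0.0,-0.085]],[[8.8,-8.0,0.1],[0.0,-0.0,-0.085]],[[9.4,-7.3,-0.0],[0.0,-0.0,-0.085]],[[10.1,-6.5,0.0],[0.0,-0.0,-0.085]],[[10.5,-5.6,0.1],[0.0,-0.0,-0.085]]]
```

{"name": "drive_tool", "arguments": {
  "motion": [
    [[-4, -0.5, 0], [0, 0, -0.02]],
    [[-8, -1.7, 0], [0, 0, -0.065]],
    [[-11.5, -3.3, 0], [0, 0, -0.085]],
    [[-11.2, -4.1, 0], [0, 0, -0.085]],
    [[-10.8, -5.2, 0], [0, 0, -0.085]]
  ]
}}

```text
time_s: 12.9
position: [0.499, -0.1617, 0.1499]
tcp_rot: [[0.639, -0.769, -0.001], [-0.769, -0.639, 0.001], [-0.001, 0.0, -1.0]]
force: [0.4, 0.1, -2.6]
opening: 0.226
grasp_force: 30.0
```

{"name": "drive_tool", "arguments": {
  "motion": [
    [[-10.3, -6, 0], [0, 0, -0.085]],
    [[-9.8, -6.8, 0], [0, 0, -0.085]],
    [[-9.1, -7.7, 0], [0, 0, -0.085]],
    [[-8.5, -8.4, 0], [0, 0, -0.085]],
    [[-7.7, -9.1, 0], [0, 0, -0.085]]
  ]
}}

```text
time_s: 13.4
position: [0.4894, -0.1029, 0.15]
tcp_rot: [[0.899, -0.437, -0.001], [-0.437, -0.899, 0.001], [-0.001, 0.0, -1.0]]
force: [-0.3, 0.2, -3.3]
opening: 0.229
grasp_force: 30.0
```

{"name": "drive_tool", "arguments": {
  "motion": [
    [[-6.9, -9.8, 0], [0, 0, -0.085]],
    [[-6, -10.3, 0], [0, 0, -0.085]],
    [[-5.2, -10.7, 0], [0, 0, -0.085]],
    [[-4.2, -11.2, 0], [0, 0, -0.085]],
    [[-3.3, -11.5, 0], [0, 0, -0.085]]
  ]
}}

```text
time_s: 13.9
position: [0.4799, -0.044, 0.1501]
tcp_rot: [[1.0, -0.028, -0.001], [-0.028, -1.0, 0.0], [-0.001, -0.0, -1.0]]
force: [0.5, 0.3, -2.7]
opening: 0.224
grasp_force: 30.0
```

{"name": "drive_tool", "arguments": {
  "motion": [
    [[-2.3, -11.7, 0], [0, 0, -0.085]],
    [[-1.3, -11.8, 0], [0, 0, -0.085]],
    [[-0.2, -12, 0], [0, 0, -0.085]],
    [[0.7, -11.9, 0], [0, 0, -0.085]],
    [[1.7, -11.8, 0], [0, 0, -0.085]]
  ]
}}

```text
time_s: 14.4
position: [0.4703, 0.0148, 0.1501]
tcp_rot: [[0.922, 0.387, -0.001], [0.387, -0.922, 0.0], [-0.001, -0.0, -1.0]]
force: [0.3, -0.4, -4.3]
opening: 0.222
grasp_force: 30.0
```

{"name": "drive_tool", "arguments": {
  "motion": [
    [[2.8, -11.6, 0], [0, 0, -0.085]],
    [[3.7, -11.4, 0], [0, 0, -0.085]],
    [[4.7, -10.9, 0], [0, 0, -0.085]],
    [[5.6, -10.6, 0], [0, 0, -0.085]],
    [[6.4, -10, 0], [0, 0, -0.085]]
  ]
}}

```text
time_s: 14.9
position: [0.4609, 0.0736, 0.1501]
tcp_rot: [[0.68, 0.733, -0.001], [0.733, -0.68, -0.0], [-0.001, -0.0, -1.0]]
force: [-0.1, -0.1, -3.4]
opening: 0.23
grasp_force: 30.0
```

{"name": "drive_tool", "arguments": {
  "motion": [
    [[7.3, -9.5, 0], [0, 0, -0.085]],
    [[8.1, -8.8, 0], [0, 0, -0.085]],
    [[8, -7.5, 0], [0, 0, -0.06]],
    [[5, -4, 0], [0, 0, -0.03]],
    [[0, 0, 0], [0, 0, 0]]
  ]
}}

```text
time_s: 15.4
position: [0.4543, 0.1143, 0.1502]
tcp_rot: [[0.472, 0.882, -0.001], [0.882, -0.472, -0.0], [-0.0, -0.0, -1.0]]
force: [-0.8, -0.7, -3.5]
opening: 0.226
grasp_force: 30.0
```

```bash
python3 -c "
from h import *
plan((.451,.143,.15),75.7,step=12,turn=4)"
```

```text
pos [454.3 114.3 150.2] d [-3.3 28.7 -0.2] rows 4 turn [-0.0001  0.0001 -0.0605]
[[[5.9,-4.1,0.1],[-0.0,0.0,-0.06]],[[6.2,-3.7,0.0],[-0.0,0.0,-0.06]],[[6.4,-3.4,0.1],[-0.0,0.0,-0.06]],[[6.5,-3.0,0.0],[-0.0,0.0,-0.06]]]
```

Finish the turn, then advance 80 mm over the tray in gentle steps.

{"name": "drive_tool", "arguments": {
  "motion": [
    [[5.9, -4.1, 0], [0, 0, -0.06]],
    [[6.2, -3.7, 0], [0, 0, -0.06]],
    [[6.4, -3.4, 0], [0, 0, -0.06]],
    [[6.5, -3, 0], [0, 0, -0.06]],
    [[4, 0, 0], [0, 0, 0]]
  ]
}}

```text
time_s: 15.9
position: [0.4524, 0.1462, 0.1503]
tcp_rot: [[0.251, 0.968, -0.0], [0.968, -0.251, -0.0], [-0.0, -0.0, -1.0]]
force: [0.0, -0.7, -3.0]
opening: 0.223
grasp_force: 30.0
```

{"name": "drive_tool", "arguments": {
  "motion": [
    [[10, 0, 0], [0, 0, 0]],
    [[14, 0, 0], [0, 0, 0]],
    [[14, 0, 0], [0, 0, 0]],
    [[14, 0, 0], [0, 0, 0]],
    [[10, 0, 0], [0, 0, 0]]
  ]
}}

```text
time_s: 16.4
position: [0.4686, 0.2078, 0.1504]
tcp_rot: [[0.249, 0.968, 0.001], [0.968, -0.249, 0.0], [0.0, 0.001, -1.0]]
force: [0.7, -0.5, -3.5]
opening: 0.229
grasp_force: 30.0
```

{"name": "drive_tool", "arguments": {
  "motion": [
    [[8, 0, 0], [0, 0, 0]],
    [[4, 0, 0], [0, 0, 0]],
    [[0, 0, 0], [0, 0, 0]],
    [[0, 0, 0], [0, 0, 0]]
  ]
}}

```text
time_s: 16.8
position: [0.4708, 0.2176, 0.1502]
tcp_rot: [[0.25, 0.968, -0.001], [0.968, -0.25, -0.0], [-0.001, -0.0, -1.0]]
force: [0.8, 0.8, -4.0]
opening: 0.226
grasp_force: 30.0
```

Run:
```python
from h import *
plan((.4707,.2203,.115),75.7,step=8)
im=capture('top')[:,:,::-1].copy(); sc=capture('scene')[:,:,::-1].copy()
p=read_state()["position"]; z=p[2]-.0115+.007; print("plate top z",z)
b=warp(im,'top',.50,.32,z,400,400)
v=cv2.resize(sc[130:230,290:390],(400,400),interpolation=cv2.INTER_CUBIC)
cv2.imwrite('pics/w6.png',np.hstack([b,v]))
```

```text
pos [470.8 217.6 150.2] d [ -0.1   2.7 -35.2] rows 5 turn [-0.0001  0.0001 -0.0007]
[[[0.5,-0.2,7.0],[-0.0,0.0,-0.001]],[[0.5,-0.1,7.1],[-0.0,0.0,-0.001]],[[0.6,-0.2,7.0],[-0.0,0.0,-0.001]],[[0.5,-0.1,7.1],[-0.0,0.0,-0.001]],[[0.5,-0.2,7.0],[-0.0,0.0,-0.001]]]
plate top z 0.14581992891473586
```

View pics/w6.png

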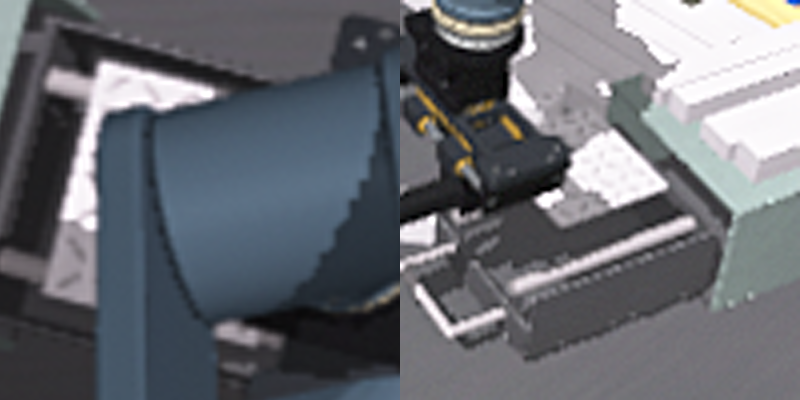

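The plate's far edge, at (100,62)-(45,300), puts its centre near (0.496,0.3305), within 2 mm of tray_rest and about 1° off square. Lower straight down.

{"name": "drive_tool", "arguments": {
  "motion": [
    [[0, 0, 6], [0, 0, 0]],
    [[0, 0, 12], [0, 0, 0]],
    [[0, 0, 14], [0, 0, 0]],
    [[0, 0, 12], [0, 0, 0]],
    [[0, 0, 8], [0, 0, 0]]
  ]
}}

```text
time_s: 17.4
position: [0.4703, 0.2175, 0.0967]
tcp_rot: [[0.251, 0.968, -0.002], [0.968, -0.251, -0.001], [-0.001, -0.002, -1.0]]
force: [-0.1, 0.0, -3.1]
opening: 0.228
grasp_force: 30.0
```

{"name": "drive_tool", "arguments": {
  "motion": [
    [[0, 0, 3], [0, 0, 0]],
    [[0, 0, 3], [0, 0, 0]],
    [[0, 0, 2], [0, 0, 0]],
    [[0, 0, 2], [0, 0, 0]],
    [[0, 0, 2], [0, 0, 0]]
  ]
}}

```text
time_s: 17.9
position: [0.4715, 0.218, 0.0867]
tcp_rot: [[0.25, 0.968, 0.001], [0.968, -0.25, 0.0], [0.001, 0.001, -1.0]]
force: [-0.0, 0.6, -1.7]
opening: 0.23
grasp_force: 30.0
```

{"name": "drive_tool", "arguments": {
  "motion": [
    [[0, 0, 2], [0, 0, 0]],
    [[0, 0, 3], [0, 0, 0]],
    [[0, 0, 3], [0, 0, 0]],
    [[0, 0, 2], [0, 0, 0]],
    [[0, 0, 0], [0, 0, 0]]
  ]
}}

```text
time_s: 18.4
position: [0.4709, 0.2178, 0.076]
tcp_rot: [[0.25, 0.968, -0.001], [0.968, -0.25, -0.0], [-0.0, -0.001, -1.0]]
force: [-0.1, -0.2, -1.7]
opening: 0.227
grasp_force: 30.0
```

{"name": "drive_tool", "arguments": {
  "motion": [
    [[0, 0, 0], [0, 0, 0]],
    [[0, 0, 0], [0, 0, 0]]
  ]
}}

```text
time_s: 18.6
position: [0.4711, 0.2179, 0.0764]
tcp_rot: [[0.25, 0.968, 0.0], [0.968, -0.25, 0.0], [0.0, 0.0, -1.0]]
force: [-0.2, -0.3, -1.8]
opening: 0.226
grasp_force: 30.0
```

The load is off the lifter. Draw it straight out.

{"name": "drive_tool", "arguments": {
  "motion": [
    [[-6, 0, 0], [0, 0, 0]],
    [[-14, 0, 0], [0, 0, 0]],
    [[-20, 0, 0], [0, 0, 0]],
    [[-20, 0, 0], [0, 0, 0]],
    [[-20, 0, 0], [0, 0, 0]]
  ]
}}

```text
time_s: 19.1
position: [0.4502, 0.1389, 0.0764]
tcp_rot: [[0.25, 0.968, -0.0], [0.968, -0.25, -0.0], [-0.0, -0.0, -1.0]]
force: [0.9, -0.2, -1.3]
opening: 0.225
grasp_force: 30.0
```

{"name": "drive_tool", "arguments": {
  "motion": [
    [[-20, 0, 0], [0, 0, 0]],
    [[-20, 0, 0], [0, 0, 0]],
    [[-20, 0, 0], [0, 0, 0]],
    [[-20, 0, 0], [0, 0, 0]],
    [[-20, 0, 0], [0, 0, 0]]
  ]
}}

```text
time_s: 19.6
position: [0.4252, 0.0421, 0.0765]
tcp_rot: [[0.251, 0.968, -0.0], [0.968, -0.251, -0.0], [-0.0, -0.0, -1.0]]
force: [-0.4, -0.1, -1.9]
opening: 0.228
grasp_force: 30.0
```

{"name": "drive_tool", "arguments": {
  "motion": [
    [[0, 0, -15], [0, 0, 0]],
    [[0, 0, -15], [0, 0, 0]],
    [[0, 0, 0], [0, 0, 0]]
  ]
}}

```text
time_s: 19.9
position: [0.4266, 0.0425, 0.1077]
tcp_rot: [[0.251, 0.968, 0.003], [0.968, -0.251, -0.001], [0.0, 0.003, -1.0]]
force: [0.9, -0.2, -1.6]
opening: 0.226
grasp_force: 30.0
```

Run:
```python
from h import *
plan((.488,.0546,.06),-1.2,turn=7)
im=capture('top')[:,:,::-1].copy()
b=warp(im,'top',.50,.32,.084,400,400)
v=cv2.resize(im[100:260,120:380],(650,400),interpolation=cv2.INTER_CUBIC)[:,200:600]
cv2.imwrite('pics/w7.png',np.hstack([b,v]))
```

```text
pos [426.6  42.5 107.7] d [ 61.4  12.1 -47.7] rows 11 turn [ 0.0002 -0.0002  0.1216]
[[[2.5,5.1,4.3],[0.0,-0.0,0.122]],[[3.0,4.8,4.4],[0.0,-0.0,0.122]],[[3.7,4.4,4.3],[0.0,-0.0,0.122]],[[4.1,3.9,4.4],[0.0,-0.0,0.122]],[[4.6,3.3,4.3],[0.0,-0.0,0.122]]]
[[[4.9,2.8,4.4],[0.0,-0.0,0.122]],[[5.3,2.2,4.3],[0.0,-0.0,0.122]],[[5.5,1.5,4.4],[0.0,-0.0,0.122]],[[5.6,0.8,4.3],[0.0,-0.0,0.122]],[[5.6,0.1,4.4],[0.0,-0.0,0.122]]]
[[[5.7,-0.5,4.3],[0.0,-0.0,0.122]]]
```

View pics/w7.png

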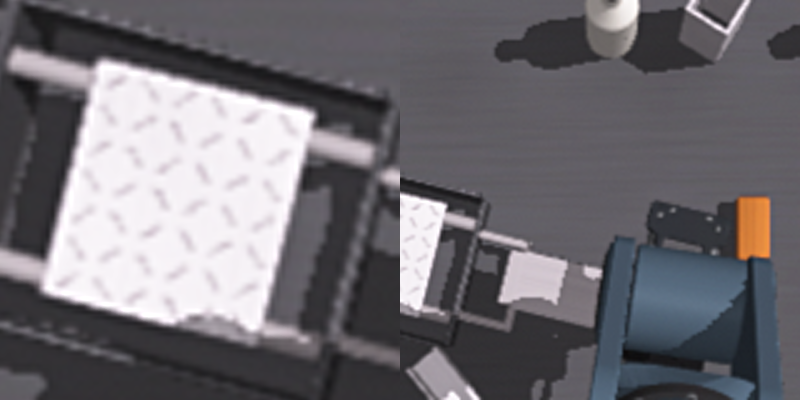

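The plate sits at (0.4985,0.331), with its edge at 14.3°: centred and square to the tray. Now return the lifter to its original place.

{"name": "drive_tool", "arguments": {
  "motion": [
    [[2.5, 5.1, 0], [0, 0, 0.122]],
    [[3, 4.8, 0], [0, 0, 0.122]],
    [[3.7, 4.4, 0], [0, 0, 0.122]],
    [[4.1, 3.9, 0], [0, 0, 0.122]],
    [[4.6, 3.3, 4], [0, 0, 0.122]]
  ]
}}

```text
time_s: 20.45
position: [0.4536, 0.0491, 0.1018]
tcp_rot: [[0.763, 0.647, -0.001], [0.647, -0.763, -0.0], [-0.001, -0.0, -1.0]]
force: [-0.3, -0.6, -2.0]
opening: 0.228
grasp_force: 30.0
```

{"name": "drive_tool", "arguments": {
  "motion": [
    [[4.9, 2.8, 4.4], [0, 0, 0.122]],
    [[5.3, 2.2, 4.4], [0, 0, 0.122]],
    [[5.5, 1.5, 4.4], [0, 0, 0.122]],
    [[5.6, 0.8, 4.4], [0, 0, 0.122]],
    [[5.6, 0, 4.4], [0, 0, 0.122]]
  ]
}}

```text
time_s: 20.95
position: [0.481, 0.0547, 0.0792]
tcp_rot: [[0.996, 0.093, -0.002], [0.093, -0.996, 0.0], [-0.002, -0.0, -1.0]]
force: [0.0, 0.4, -1.3]
opening: 0.225
grasp_force: 30.0
```

{"name": "drive_tool", "arguments": {
  "motion": [
    [[5.7, -0.5, 4], [0, 0, 0.122]],
    [[0, 0, 0], [0, 0, 0]],
    [[0, 0, 0], [0, 0, 0]]
  ]
}}

```text
time_s: 21.25
position: [0.4864, 0.0558, 0.0757]
tcp_rot: [[1.0, -0.021, -0.002], [-0.021, -1.0, 0.0], [-0.002, -0.0, -1.0]]
force: [-1.0, -0.2, -1.4]
opening: 0.226
grasp_force: 30.0
```

```bash
python3 -c "
from h import *
plan((.488,.0546,.0135),-1.2,step=15)"
```

```text
pos [486.4  55.8  75.7] d [  1.6  -1.2 -62.2] rows 5 turn [-0.      0.0004 -0.0001]
[[[0.4,0.2,12.4],[-0.0,0.0,-0.0]],[[0.3,0.3,12.5],[-0.0,0.0,-0.0]],[[0.4,0.2,12.4],[-0.0,0.0,-0.0]],[[0.3,0.2,12.5],[-0.0,0.0,-0.0]],[[0.4,0.2,12.4],[-0.0,0.0,-0.0]]]
```

{"name": "drive_tool", "arguments": {
  "motion": [
    [[0, 0, 18], [0, 0, 0]],
    [[0, 0, 18], [0, 0, 0]],
    [[0, 0, 14], [0, 0, 0]],
    [[0, 0, 8], [0, 0, 0]],
    [[0, 0, 4], [0, 0, 0]]
  ]
}}

```text
time_s: 21.75
position: [0.4866, 0.0558, 0.0137]
tcp_rot: [[1.0, -0.023, -0.001], [-0.023, -1.0, 0.0], [-0.001, -0.0, -1.0]]
force: [-0.1, -0.1, -2.0]
opening: 0.228
grasp_force: 30.0
```

{"name": "drive_tool", "arguments": {
  "motion": [
    [[0, 0, 1], [0, 0, 0]],
    [[0, 0, 1], [0, 0, 0]],
    [[0, 0, 0], [0, 0, 0]]
  ]
}}

```text
time_s: 22.05
position: [0.4876, 0.0558, 0.0128]
tcp_rot: [[1.0, -0.024, 0.001], [-0.024, -1.0, -0.0], [0.001, 0.0, -1.0]]
force: [1.0, -0.1, -1.5]
opening: 0.224
grasp_force: 30.0
```

{"name": "drive_tool", "arguments": {
  "motion": [
    [[0, 0, 1], [0, 0, 0]],
    [[0, 0, 0], [0, 0, 0]],
    [[0, 0, 0], [0, 0, 0]]
  ]
}}

```text
time_s: 22.35
position: [0.4875, 0.0558, 0.0115]
tcp_rot: [[1.0, -0.024, 0.0], [-0.024, -1.0, -0.0], [0.0, 0.0, -1.0]]
force: [0.6, 0.4, -1.7]
opening: 0.226
grasp_force: 30.0
```

{"name": "drive_tool", "arguments": {
  "motion": [
    [[0, 0, 0], [0, 0, 0]],
    [[0, 0, 0], [0, 0, 0]],
    [[0, 0, 0], [0, 0, 0]],
    [[0, 0, 0], [0, 0, 0]],
    [[0, 0, 0], [0, 0, 0]]
  ],
  "gripper": 1
}}

```text
time_s: 22.85
position: [0.4873, 0.0558, 0.0114]
tcp_rot: [[1.0, -0.024, 0.0], [-0.024, -1.0, -0.0], [0.0, 0.0, -1.0]]
force: [-0.1, -0.6, -0.1]
opening: 0.598
grasp_force: 0.0
```

{"name": "drive_tool", "arguments": {
  "motion": [
    [[0, 0, 0], [0, 0, 0]],
    [[0, 0, 0], [0, 0, 0]],
    [[0, 0, 0], [0, 0, 0]],
    [[0, 0, 0], [0, 0, 0]],
    [[0, 0, 0], [0, 0, 0]]
  ]
}}

```text
time_s: 23.35
position: [0.4873, 0.0558, 0.0113]
tcp_rot: [[1.0, -0.024, -0.0], [-0.024, -1.0, 0.0], [-0.0, 0.0, -1.0]]
force: [0.8, 0.3, 0.3]
opening: 0.981
grasp_force: 0.0
```

{"name": "drive_tool", "arguments": {
  "motion": [
    [[0, 0, -20], [0, 0, 0]],
    [[0, 0, -40], [0, 0, 0]],
    [[0, 0, -40], [0, 0, 0]],
    [[0, 0, -40], [0, 0, 0]],
    [[0, 0, -40], [0, 0, 0]]
  ]
}}

```text
time_s: 23.85
position: [0.4867, 0.0559, 0.1929]
tcp_rot: [[1.0, -0.024, -0.0], [-0.024, -1.0, 0.0], [-0.0, -0.0, -1.0]]
force: [1.4, -0.8, 0.4]
opening: 0.998
grasp_force: 0.0
```

{"name": "drive_tool", "arguments": {
  "motion": [
    [[-20, 0, 0], [0, 0, 0]],
    [[0, 0, 0], [0, 0, 0]],
    [[0, 0, 0], [0, 0, 0]]
  ]
}}

```text
time_s: 24.15
position: [0.4668, 0.0564, 0.1911]
tcp_rot: [[1.0, -0.024, -0.001], [-0.024, -1.0, 0.0], [-0.001, -0.0, -1.0]]
force: [-0.5, 0.0, -0.8]
opening: 0.996
grasp_force: 0.0
```

```bash
python3 -c "
from h import *
cv2.imwrite('pics/end.png',cv2.resize(capture('scene')[:,:,::-1],(800,600)))"
```

```text
(no output)
```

View pics/end.png

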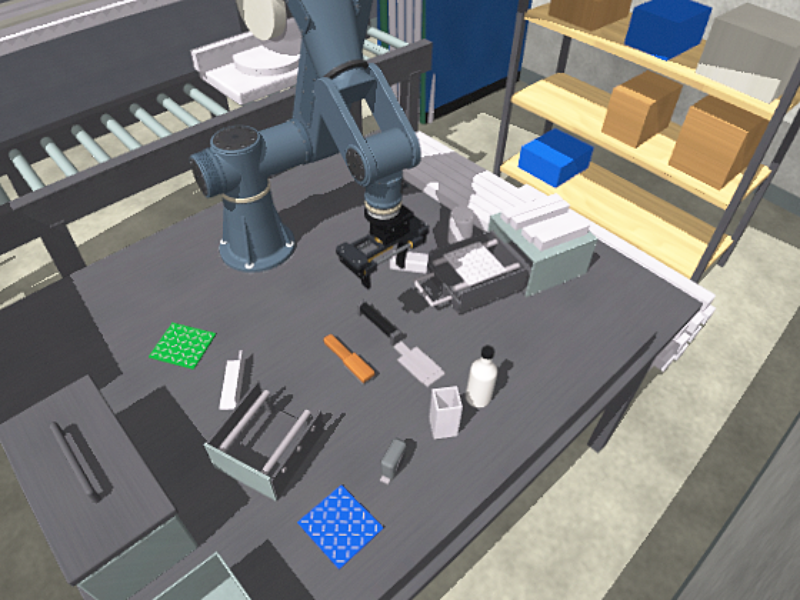

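The final picture shows the plate on the pulled-out tray at (477,265), the lifter flat on the bench at (400,345), and everything else where it was.

```bash
python3 -c "
from rig import *
print(hand_in())"
```

```text
the job is handed in; nothing more can be done
None
```

I handed the job in at about 24 s of the 72 s allowed; no verdict came back. The tray is fully out with the plate square on its bars, about 2–3 mm off centre by my camera measurement. The lifter lies flat on the bench, the gripper is clear, and the other things look unmoved.

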